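# Centre-punch the drill spot of a figure's base blank

## Robot

A 7-joint arm with a two-finger parallel gripper is mounted at the origin on the work surface. World frame = base frame: x ahead of the robot, y to its left, z up, the work surface at z = 0. Lengths are in mm, angles in degrees, forces in N, time in s.
With the tool pointing down it reaches from about 425 to 950 mm from the base axis. Payload 4.7 kg.
Tool frame: the origin (TCP) lies midway between the tips of the shut fingers; the grasp point (between the pads) lies 19 mm behind it; z points along the fingers, y is the direction in which the jaws open and shut (so a half turn about z gives the same grasp; the last joint's range is limited). The gripper opens to 85 mm and grips with 20 to 120 N. Pads are 22 mm wide; open, the fingers measure 114 mm over their backs; the gripper's body (76 mm by 85 mm) begins 54 mm behind the grasp point. The pads swing forward as they close: fully open they stand 13 mm farther back than shut.
Start: joints at [-73.161, 26.849, -2.785, 87.806, 1.381, 65.374, -4.715], TCP at [214.085, 640.171, 203.335] pointing down, gripper open.
Joint ranges: [-148.3, 148.3], [-19.14, 114.17], [-79.39, 73.82], [5.75, 140.21], [-59.74, 239.74], [12.07, 113.84], [-152.46, 152.46]. Speed limits (degrees/s): [147.25, 147.25, 180, 180, 180, 180, 180].

## Interface

Orientations are given as [roll, pitch, yaw] about the fixed x, y, z axes, in that order (R = Rz(yaw) Ry(pitch) Rx(roll)).
In Python, from plant import env, optics gives the robot as it stands.
- The arm moves only by the shell command python3 -m jog 'ROWS' [FORCE]. ROWS is JSON, a list of rows, each a list of 7 numbers: the turn, a rotation vector about the world's x, y, z in rad, then the shift along the world's x, y, z in m, then the finger opening in m, from 0 to 0.0854. A call has 1 to 12 rows; each row shifts and turns the commanded pose from where the row before left it; what a row does not reach is not made up. A row lasts 1/12 s, in which the tool goes at most 41.7 mm and 7.16 degrees, less where a joint would pass 70% of its speed; a pose out of reach is approached as far as the arm can. A call is refused whole if a number of a shift passes 0.0417 or a number of a turn 0.125, either way. A call with a gripper value outside its range is refused whole. The fingers move at their own pace and stop on an object; FORCE is the grip in N (left out, the last holds). Time passes only in rows, so rows that do not move let the fingers close. It gives the time, the measured TCP pose, the force and the opening at its end, in the units of the state.
- env.get_obs(): the state, without advancing time (a new reading comes with each control period).
- optics.get_image(name): name is "side" or "top" or "wrist"; returns a dict with "pixels" (400x640x3 uint8, blue, green, red), "vfov" (degrees; the focal length in pixels is half the picture's height over the tangent of half this angle, whatever the lens; pixels are square), "cx", "cy" (the principal point, pixels), "rvec" (rotation vector, rad) and "tvec" (3), from world to camera coordinates, as OpenCV has them; the wrist camera has in their place "mount" (4x4, takes a point from camera to tool coordinates, whose origin is the TCP and whose axes are the flange's). Camera axes: x right, y down, z forward; pixel columns grow to the right and rows downward; lengths in mm; the calibration is good to about 2 mm. A picture is of the moment at which its call begins: read the wrist's pose just before it. There is no depth.
- env.job_done(): hands the job in, once; it reports no verdict.
Trained networks look in the newest picture that a camera, given by its name, has taken for a name from the list of things; names that differ only in an ending like _2 or _b are one class to them, and where a whole thing is asked for, a point or a joint stands for the part that bears it (a point fixed in the world has none). Each returns a list of dicts, best first, with "confidence" (0 to 1); they miss things now and then, are a little off and sometimes report something else, mostly with a low value. They report only what shows in the picture. A call takes as long as a camera call. They do not tell look-alikes from the thing itself.
- optics.cut_out(thing, camera): "pixels" (400x640 bool, what is visible of it) and "xy" ([column, row] in pixels, amid what is visible of it).
The state is a dict: "t": time; "qpos": joint angles; "dq": joint speeds; "tau": joint torques, N m; "ee_pos": TCP position; "eef_rot": TCP orientation; "wrist_force": force on the tool from outside, world axes, zero at the start; "wrist_torque": the same for the moment, N m; "grip_width": finger opening in mm.
Only numpy, scipy, OpenCV 4.12 (cv2) and the standard library are available. Lean on these libraries where they do the work, as an engineer would, in place of code of your own. Each camera call takes 0.05 s, during which the arm holds its last target.

## Task

Take the spring-loaded centre punch out of its stand, set its point in the red-ringed drill spot on the base blank and, keeping the punch upright, press it gently straight down until its hidden spring snaps, without ramming it on against the end of its stroke. Then lift it off and put it back in its stand, upright and fully home, leaving the figures and the paint jar alone.

Things in the scene. Friction and masses are not known exactly. Their poses are not given: they have to be found in the camera images.
- punch: Automatic centre punch, round, 112 mm long, about 0.24 kg, upright point down in the stand. Origin on its axis at the barrel's lower end; z points up to the butt. Steel lower barrel diameter 16 mm from z = 0 to 30 mm; brass collar diameter 28 mm, z = 30 to 36 mm; brass grip diameter 16 mm, z = 36 to 86 mm (the top).
- nib_tip (a point): Very tip of the punch's point, on its axis: z = -26 mm in the punch's frame when out, higher by the travel when pressed in. A round pin of diameter 4 mm with a half-round end for the last 12 mm, diameter 8 mm above. It slides into the barrel against the spring and comes out by itself.
- spot (a point): Drill spot: centre of the flat floor of a blind round hole, diameter 6.5 mm, 4 mm deep below the blank's top face, mouth widened by a 1.5 mm chamfer, inside a red ring of outer diameter 24 mm; 10 mm off the blank's middle. It moves with the blank.
- blank: Base blank: pale bare metal plate 70 x 70 x 12 mm, level; origin on its vertical centre line, 37 mm below its underside; z up. It rests on a giving bed of unknown height and slack: under a push of more than about 5 N it sinks by 0 to 16 mm, differently each time and not known beforehand, then goes solid and stays there.
- fixture: Marking fixture that carries the blank, fixed to the desk: green base 110 x 110 x 14 mm with four steel corner guides of diameter 14 mm that reach 56 mm above the desk, at (+-45, +-45) mm. The origin is at the middle of its underside.
- stand: Dark wooden block 80 x 80 x 70 mm fixed to the desk, with an upright through hole of diameter 20 mm in the middle, its mouth widened by a 2 mm chamfer. The origin is at the middle of its underside, so the mouth is 70 mm above it. The punch hangs in it by its collar: home, the collar lies flat on the top and the punch's origin is 40 mm above the desk.
- figure_red: Loose model soldier in a red coat, 66 mm high on a round foot of diameter 32 mm; the origin is at the middle of its underside. Leave alone.
- figure_blue: Loose model soldier in a blue coat, same size and origin. Leave alone.
- paint_jar: Loose small yellow paint jar with a white cap, diameter 40 mm, 45 mm high; the origin is at the middle of its underside. Leave alone.
- punch_grip (a point): Middle of the punch's brass grip, on its axis, 61 mm above the punch's origin, 25 mm above the collar's top. Take it here; the fingertips may rest on the collar and push on it.
- butt (a point): Top of the punch, 86 mm above its origin. Spring: the point gives from 2 N, 3 N at 6 mm of travel; there it meets the catch and the force climbs steeply to about 10 to 12 N by 7 mm; then it snaps, and by 8.5 mm the force has fallen to about 6 N or less, staying at 4 to 6 N to the end of the stroke at 10.5 mm, where it goes solid. Over 20 N on the blank is ramming.
There are look-alikes about, which are no part of the job. Of the things that look like the punch, the smallest one is meant.

How it is judged (in metres and radians):
On the way, in this order (a step that is already met when the one before it is completed fails the run):
1. the punch is out of its stand, its point higher than the stand's top (z of nib_tip in the frame of stand above 0.075 m), for 0.1 s.
2. the point stands in the spot (tip within 3 mm sideways and 2 mm in height of the hole's floor centre), the spring not yet snapped (travel under 6 mm) (horizontal distance between nib_tip and spot below 0.003 m and z of nib_tip in the frame of spot below 0.002 m and z of nib_tip in the frame of punch below -0.02 m).
3. the spring has snapped (point pushed in by more than 7.5 mm) with the point still in the spot and the punch within 10 degrees of upright (horizontal distance between nib_tip and spot below 0.003 m and z of nib_tip in the frame of spot below 0.002 m and z of nib_tip in the frame of punch above -0.0185 m and angle between punch's own z axis and vertical below 0.175 rad).
4. the punch is lifted off the blank and its point is out again (z of nib_tip in the frame of spot above 0.02 m and z of nib_tip in the frame of punch below -0.024 m), for 0.1 s.
At the end, for the whole second after the job is handed in: The punch is back in its stand: axis within 5 mm of the hole's, collar within 2 mm of lying on the stand's top, within 3.4 degrees of upright, its point out, released and at rest (horizontal distance between punch and stand below 0.005 m and z of punch in the frame of stand between 0.037 and 0.042 m and angle between punch's own z axis and vertical below 0.06 rad and linear speed of punch below 0.02 m/s and z of nib_tip in the frame of punch below -0.024 m); the robot touches nothing.
It fails at once if the punch is rammed: it pushes on the blank with more than 20 N (contact force between punch and blank above 20 N).
It fails at once if the punch leans more than 10 degrees while it pushes on the blank with more than 3 N (contact force between punch and blank above 3 N and angle between punch's own z axis and vertical above 0.175 rad).
It fails at once if the red figure is moved more than 15 mm or tipped (distance of figure_red from where it was at the start of the episode above 0.015 m or angle between figure_red's own z axis and vertical above 0.4 rad).
It fails at once if the blue figure is moved more than 15 mm or tipped (distance of figure_blue from where it was at the start of the episode above 0.015 m or angle between figure_blue's own z axis and vertical above 0.4 rad).
It fails at once if the paint jar is moved more than 15 mm or tipped (distance of paint_jar from where it was at the start of the episode above 0.015 m or angle between paint_jar's own z axis and vertical above 0.4 rad).
It also fails if it takes over 72 s, if anything falls off the work surface, if the arm or the gripper's body presses on something with over 40 N, if the wrist force passes 120 N, or if a joint passes its speed limit or range.

## Working session

There is one attempt and no reset: what is moved stays moved. The work goes in short steps, Python scripts to look and compute and a shell command to move; the robot and the scene stay as the last step left them, time stands still between calls to the robot, and variables do not carry over. Pictures are saved under pics/ and viewed, and the job is handed in when it is done.

```bash
ls; mkdir -p pics
cat > h.py <<'E'
from plant import env, optics
import numpy as np, cv2
from scipy.spatial.transform import Rotation as R
def K(im):
    f=200/np.tan(np.radians(im['vfov'])/2)
    return np.array([[f,0,im['cx']],[0,f,im['cy']],[0,0,1]])
def cam(im,obs=None):
    # returns Rwc (world->cam), t
    if 'rvec' in im and im['rvec'] is not None:
        return R.from_rotvec(np.ravel(im['rvec'])).as_matrix(), np.ravel(im['tvec'])
    T=np.eye(4); T[:3,:3]=R.from_euler('xyz',obs['eef_rot'],degrees=True).as_matrix(); T[:3,3]=obs['ee_pos']
    W=T@np.array(im['mount']); Wi=np.linalg.inv(W); return Wi[:3,:3],Wi[:3,3]
def ray(im,px,obs=None):
    Rm,t=cam(im,obs); d=Rm.T@np.linalg.inv(K(im))@np.array([px[0],px[1],1.]); return -Rm.T@t, d/np.linalg.norm(d)
def atz(im,px,z,obs=None):
    o,d=ray(im,px,obs); return o+d*(z-o[2])/d[2]
def proj(im,P,obs=None):
    Rm,t=cam(im,obs); p=K(im)@(Rm@np.array(P,float)+t); return p[:2]/p[2]
def tri(rays):
    A=0;b=0
    for o,d in rays:
        M=np.eye(3)-np.outer(d,d);A=A+M;b=b+M@o
    return np.linalg.solve(A,b)
E
python3 - <<'E'
from h import *
print(env.get_obs())
for n in ['side','top','wrist']:
    im=optics.get_image(n); cv2.imwrite(f'pics/{n}0.png',im['pixels'])
    print(n,{k:v for k,v in im.items() if k!='pixels'})
    for t in ['punch','blank','fixture','stand','figure_red','figure_blue','paint_jar','spot']:
        try: print(t,[(round(r['confidence'],2),np.round(r['xy']).tolist(),int(r['pixels'].sum())) for r in optics.cut_out(t,n)])
        except Exception as e: print(t,e)
E
```

```text
pics
{'t': 0.0, 'qpos': array([-73.16203338,  26.89768552,  -2.78580737,  87.8751519 ,
         1.37901724,  65.37142324,  -4.7169764 ]), 'dq': array([ 0.04206984,  0.06035798, -0.04726167,  0.00026215,  0.00754014,
       -0.03321732,  0.10188938]), 'tau': array([ 8.24574772e-05, -5.10316265e+01, -4.64586925e-02, -2.37719071e+01,
        1.07518453e-02,  7.43412733e-03, -1.14403156e-05]), 'ee_pos': array([213.87702861, 639.55223742, 202.24649427]), 'eef_rot': array([-1.79889209e+02,  1.64878949e-03,  1.61507088e+02]), 'wrist_force': array([-0.49917168, -0.01703741,  0.04775249]), 'wrist_torque': array([-0.03768157, -0.04359917,  0.04852725]), 'grip_width': 85.34599634871938}
side {'vfov': 47.599707493310724, 'cx': 318.8002246516585, 'cy': 202.50892632475802, 'rvec': array([ 1.97964527, -0.76809937,  0.48089992]), 'tvec': array([-376.14872952,  302.61790153,  529.40447635])}
punch [(0.93, [460.0, 275.0], 1255), (0.89, [416.0, 294.0], 472), (0.79, [356.0, 314.0], 1332)]
blank [(0.85, [252.0, 211.0], 718)]
fixture [(0.73, [257.0, 214.0], 2092)]
stand [(0.62, [412.0, 326.0], 4164), (0.5
[... 710 characters left out ...]
d [(0.7, [161.0, 256.0], 278), (0.49, [329.0, 250.0], 153)]
figure_blue [(0.51, [159.0, 256.0], 235)]
paint_jar [(0.58, [328.0, 149.0], 359)]
spot [(0.71, [219.0, 214.0], 1253)]
wrist {'vfov': 65.04335885965922, 'cx': 320.6778125465277, 'cy': 199.3394001935083, 'mount': array([[ 1.91862873e-04, -9.44387365e-01, -3.28835016e-01,
         8.46316762e+01],
       [ 9.99999890e-01,  4.02457691e-05,  4.67879784e-04,
         5.24587430e-01],
       [-4.28625538e-04, -3.28835070e-01,  9.44387269e-01,
        -1.71689363e+02],
       [ 0.00000000e+00,  0.00000000e+00,  0.00000000e+00,
         1.00000000e+00]])}
punch []
blank []
fixture []
stand []
figure_red []
figure_blue []
paint_jar []
spot []
```

View pics/side0.png

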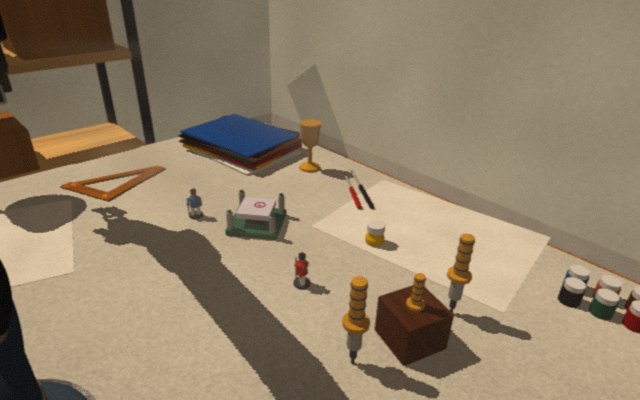

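View pics/top0.png

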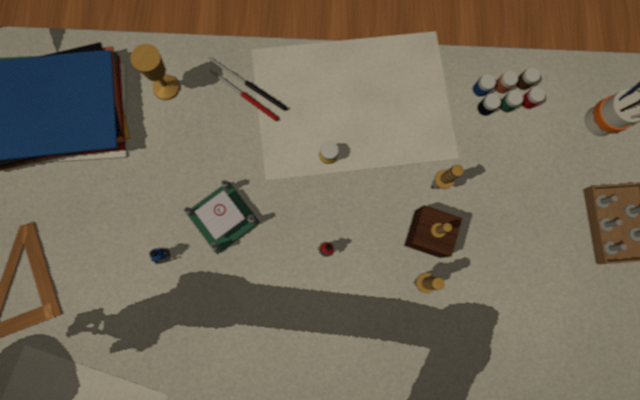

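Run:
```python
import cv2
a=cv2.imread('pics/side0.png')[180:390,150:520]; cv2.imwrite('pics/side0c.png',cv2.resize(a,None,fx=2.1,fy=2.1,interpolation=cv2.INTER_CUBIC))
a=cv2.imread('pics/top0.png')[120:330,130:500]; cv2.imwrite('pics/top0c.png',cv2.resize(a,None,fx=2.1,fy=2.1,interpolation=cv2.INTER_CUBIC))
```

```text
(no output)
```

View pics/side0c.png

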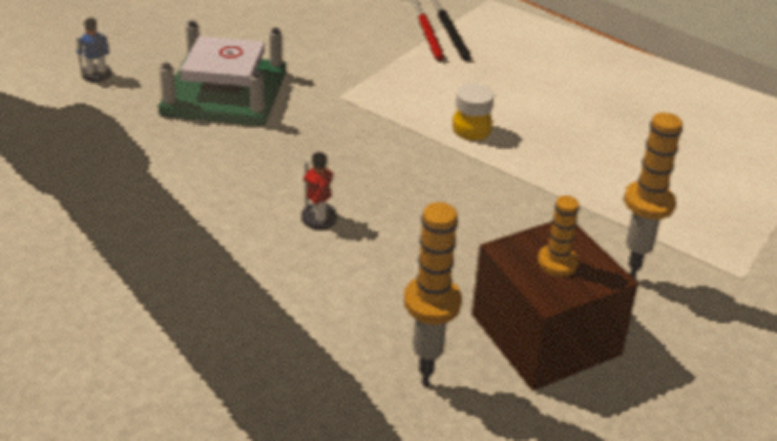

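View pics/top0c.png

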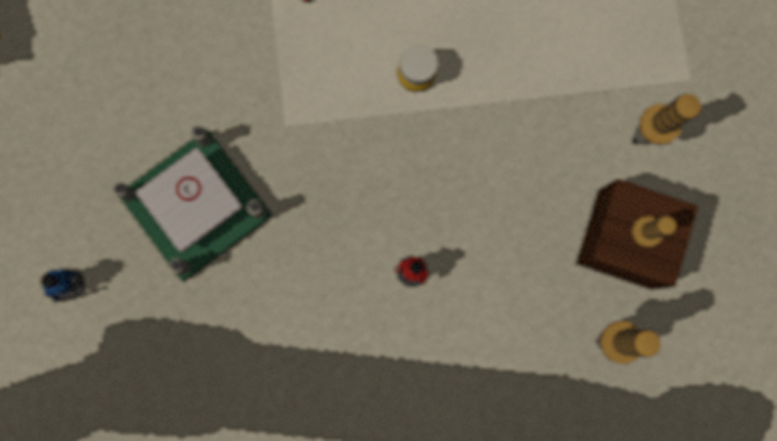

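Run:
```python
from h import *
s=optics.get_image('side');t=optics.get_image('top')
S=lambda u,v:(150+u/2.1,180+v/2.1); T=lambda u,v:(130+u/2.1,120+v/2.1)
def two(n,a,b):
    P=tri([ray(s,S(*a)),ray(t,T(*b))]); print(n,np.round(P,1),'res',np.round(proj(s,P)-S(*a),1),np.round(proj(t,P)-T(*b),1))
two('butt',(567,202),(667,226))
two('butt near',(440,211),(647,344)); two('butt far',(666,121),(687,107))
two('spot',(231,51),(188,188)); two('redhead',(319,160),(415,267)); two('bluehead',(90,27),(66,281)); two('jarcap',(475,91),(420,64))
print('collar@76',atz(t,T(648,232),76),atz(s,S(558,263),73))
for n,c in dict(blankTL=(197,148),blankL=(137,198),R=(241,208),B=(184,250)).items(): print(n,atz(t,T(*c),49))
for n,c in dict(a=(620,181),b=(697,205),c=(579,263),d=(662,287)).items(): print('stand',n,atz(t,T(*c),70 if n in'ab' else 0))
print('guides',[atz(t,T(*c),56)[:2].round() for c in [(203,133),(122,189),(255,206),(181,263)]])
```

```text
butt [ 514.3 -209.7  127.1] res [ 0.5 -0.1] [-0.3  0.3]
butt near [ 413.8 -181.1  156.2] res [ 0.1 -0. ] [-0.1  0.1]
butt far [ 613.7 -219.9  154.3] res [ 0.3 -0.1] [-0.2  0.1]
spot [546.7 217.4  47.5] res [ 0.1 -0. ] [-0.1  0.1]
redhead [477.4   2.8  62.6] res [ 0.3 -0. ] [-0.2  0.2]
bluehead [451.9 320.3  66.3] res [2.1 0. ] [-1.4  2. ]
jarcap [675.2   0.9  49.3] res [ 0.2 -0. ] [-0.1  0.1]
collar@76 [ 515.18344446 -210.65543195   76.        ] [ 513.74709984 -210.32202583   73.        ]
blankTL [585.29382221 210.77908337  49.        ]
blankL [535.68256785 263.83700451  49.        ]
R [529.28447157 166.38634592  49.        ]
B [488.23213733 217.15473567  49.        ]
stand a [ 563.02044097 -187.1880267    70.        ]
stand b [ 542.65047488 -259.40086725   70.        ]
stand c [ 490.97747921 -165.83559615    0.        ]
stand d [ 469.49540023 -249.04551179    0.        ]
guides [array([598., 205.]), array([543., 277.]), array([531., 153.]), array([476., 218.])]
```

Look-alikes of the punch in the side view: (356,314), standing free near the stand; (460,272), standing free on the far side; and (417,292), in the stand. The one in the stand is the smallest (butt at z≈127 against about 155 for the others), so I choose that one, and the crop confirms it. The spot is near (547,217). First I go above the blank to look with the wrist camera.

```bash
python3 -m jog '[[0,0,0,0.028,-0.035,0.003,0.0854],[0,0,0,0.028,-0.035,0.003,0.0854],[0,0,0,0.028,-0.035,0.003,0.0854],[0,0,0,0.028,-0.035,0.003,0.0854],[0,0,0,0.028,-0.035,0.003,0.0854],[0,0,0,0.028,-0.035,0.003,0.0854],[0,0,0,0.028,-0.035,0.003,0.0854],[0,0,0,0.028,-0.035,0.003,0.0854],[0,0,0,0.028,-0.035,0.003,0.0854],[0,0,0,0.028,-0.035,0.003,0.0854],[0,0,0,0.028,-0.035,0.003,0.0854],[0,0,0,0.028,-0.035,0.003,0.0854]]' 60
python3 -m jog '[[0,0,0,0,0,0,0.0854],[0,0,0,0,0,0,0.0854],[0,0,0,0,0,0,0.0854]]'
python3 - <<'E'
from h import *
o=env.get_obs(); im=optics.get_image('wrist'); print(o['ee_pos'],o['eef_rot'],o['qpos'].round())
cv2.imwrite('pics/w1.png',im['pixels'])
E
```

```text
t: 2.45
ee_pos: [526.7, 248.9, 237.2]
eef_rot: [180.0, 0.0, 161.5]
wrist_force: [0.1, 0.6, 0.4]
grip_width: 85.4
t: 2.7
ee_pos: [525.5, 250.9, 236.7]
eef_rot: [180.0, -0.0, 161.5]
wrist_force: [0.3, 0.2, -0.1]
grip_width: 84.9
[525.47809445 250.93908454 236.67628445] [ 1.79972535e+02 -3.56734069e-02  1.61495886e+02] [-36.  16.   8.  99.  -2.  65.  44.]
```

View pics/w1.png

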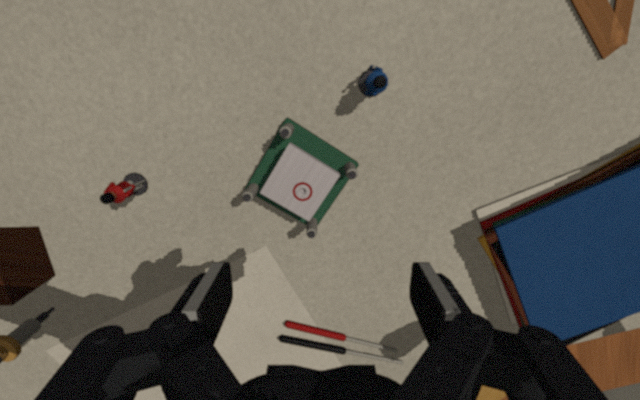

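```bash
cat >> h.py <<'E'
def redspot(im,box=None):
    p=im['pixels'].astype(int); m=((p[...,2]-p[...,1]>40)&(p[...,2]-p[...,0]>30)).astype(np.uint8)
    if box is not None:
        mm=np.zeros_like(m); x0,y0,x1,y1=box; mm[y0:y1,x0:x1]=1; m=m*mm
    pts=cv2.findNonZero(m); (c,s,a)=cv2.fitEllipse(cv2.convexHull(pts)); return c,s,len(pts)
E
python3 - <<'E'
from h import *
o=env.get_obs(); im=optics.get_image('wrist')
c,s,n=redspot(im,(280,170,325,212)); print(c,s,n)
for z in (45,47,49,51): print(z,atz(im,c,z,o))
t=optics.get_image('top'); c,s,n=redspot(t,(205,195,235,225)); print(c,s,n,[atz(t,c,z).round(1) for z in (45,49)])
sd=optics.get_image('side'); c2,s,n=redspot(sd,(245,195,270,215)); print(c2,s,n,atz(sd,c2,49)); print(tri([ray(sd,c2),ray(t,c)]), tri([ray(sd,c2),ray(t,c),ray(im,redspot(im,(280,170,325,212))[0],o)]))
E
```

```text
(301.39764404296875, 192.05484008789062) (17.85637092590332, 19.0199031829834) 92
45 [548.3856997 220.2166727  45.       ]
47 [547.81588898 220.54008955  47.        ]
49 [547.24607827 220.86350641  49.        ]
51 [546.67626755 221.18692326  51.        ]
(219.2587127685547, 209.4263153076172) (10.873272895812988, 11.226593017578125) 32 [array([547.5, 218.2,  45. ]), array([546.9, 217.5,  49. ])]
(259.48565673828125, 204.24078369140625) (6.351772308349609, 11.648064613342285) 46 [544.26233639 216.27952662  49.        ]
[546.51750513 218.19284305  47.38233381] [547.45285492 219.50305374  46.11039347]
```

```bash
python3 -m jog '[[0,0,0,-0.001,-0.039,-0.002,0.0854],[0,0,0,-0.001,-0.039,-0.002,0.0854],[0,0,0,-0.001,-0.039,-0.002,0.0854],[0,0,0,-0.001,-0.039,-0.002,0.0854],[0,0,0,-0.001,-0.039,-0.002,0.0854],[0,0,0,-0.001,-0.039,-0.002,0.0854],[0,0,0,-0.001,-0.039,-0.002,0.0854],[0,0,0,-0.001,-0.039,-0.002,0.0854],[0,0,0,-0.001,-0.039,-0.002,0.0854],[0,0,0,-0.001,-0.039,-0.002,0.0854],[0,0,0,0,-0.035,-0.002,0.0854],[0,0,0,0,-0.02,-0.002,0.0854]]' 60
python3 -m jog '[[0,0,0,0,0,0,0.0854],[0,0,0,0,0,0,0.0854],[0,0,0,0,0,0,0.0854]]'
python3 - <<'E'
from h import *
o=env.get_obs(); im=optics.get_image('wrist'); print(o['ee_pos'],o['eef_rot'],o['qpos'].round())
cv2.imwrite('pics/w2.png',im['pixels'])
print([(r['confidence'],r['xy']) for r in optics.cut_out('punch','wrist')])
E
```

```text
t: 3.9
ee_pos: [515.1, -198.2, 213.0]
eef_rot: [-179.9, 0.1, 161.3]
wrist_force: [-0.1, -0.0, 0.2]
grip_width: 85.1
t: 4.15
ee_pos: [516.2, -192.4, 212.6]
eef_rot: [179.9, -0.0, 161.7]
wrist_force: [1.0, 0.9, 0.2]
grip_width: 85.5
[ 516.17862746 -192.40790425  212.58720747] [ 1.79940459e+02 -2.98458393e-02  1.61658527e+02] [ -2.  15.  22. 105.  -6.  61.  94.]
[(0.96, [298.4, 69.4]), (0.88, [304.1, 186.3]), (0.66, [324.5, 278.7])]
```

View pics/w2.png

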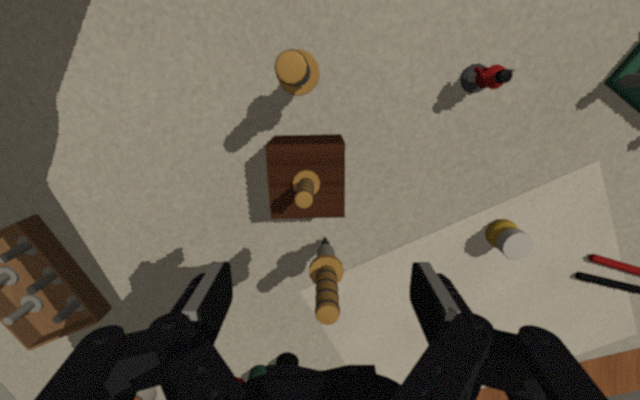

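Run:
```python
from h import *
o=env.get_obs(); im=optics.get_image('wrist')
cv2.imwrite('pics/w2c.png',cv2.resize(im['pixels'][120:230,250:360],None,fx=5,fy=5,interpolation=cv2.INTER_CUBIC))
print(o['ee_pos'],'butt',atz(im,(303.5,200),126,o),'collar',atz(im,(306.5,182.5),76,o))
```

```text
[ 516.29179722 -192.10765526  212.71095881] butt [ 517.44941684 -207.51061713  126.        ] collar [ 516.2671125  -206.51801432   76.        ]
```

View pics/w2c.png

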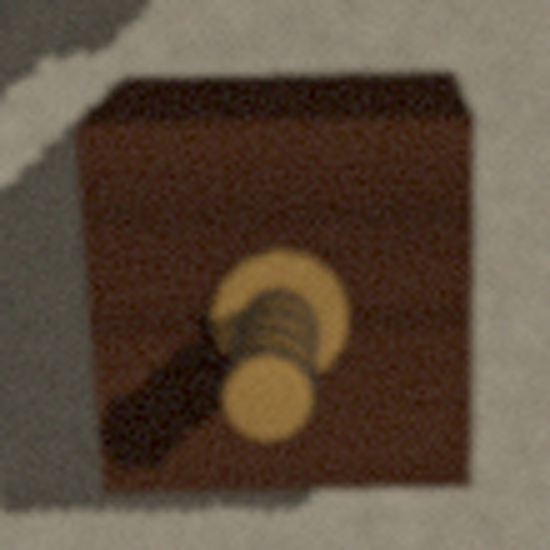

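```bash
python3 -m jog '[[0,0,0,0,-0.008,0,0.0854],[0,0,0,-0.0005,-0.0084,0,0.0854],[0,0,0,0,0,-0.02,0.0854],[0,0,0,0,0,-0.02,0.0854],[0,0,0,0,0,-0.02,0.0854],[0,0,0,0,0,-0.02,0.0854],[0,0,0,0,0,-0.02,0.0854],[0,0,0,0,0,-0.014,0.0854],[0,0,0,0,0,-0.01,0.0854],[0,0,0,0,0,-0.006,0.0854],[0,0,0,0,0,0,0.0854],[0,0,0,0,0,0,0.0854]]' 60
python3 - <<'E'
from h import *
o=env.get_obs();print(o['ee_pos'],o['eef_rot'],o['wrist_force'])
im=optics.get_image('wrist'); s=optics.get_image('side')
cv2.imwrite('pics/w3.png',np.hstack([cv2.resize(im['pixels'][120:400,180:460],(400,400)),cv2.resize(s['pixels'][180:380,310:510],(400,400))]))
E
```

```text
t: 5.3
ee_pos: [515.6, -211.3, 83.1]
eef_rot: [-180.0, 0.0, 161.5]
wrist_force: [0.8, -0.2, 0.1]
grip_width: 85.6
[ 515.60750877 -211.26125086   83.10596819] [-1.79992346e+02  3.97162535e-02  1.61492499e+02] [ 0.79913036 -0.15134122  0.12709733]
```

View pics/w3.png

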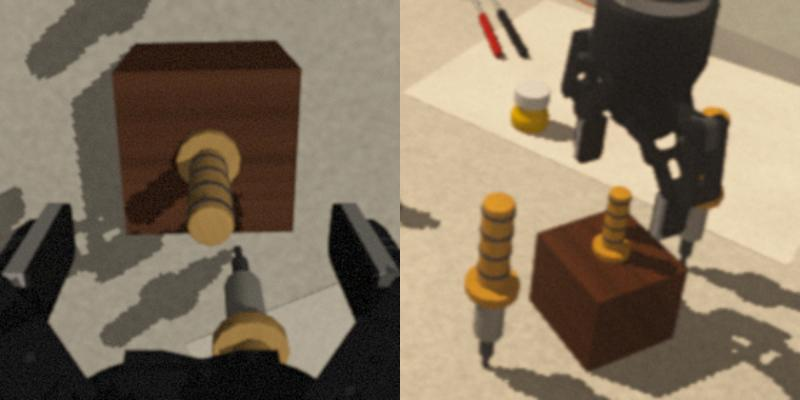

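Run:
```python
from h import *
o=env.get_obs();s=optics.get_image('side');w=optics.get_image('wrist')
print('camside',ray(s,(0,0))[0])
Rm=R.from_euler('xyz',o['eef_rot'],degrees=True).as_matrix()
for y in (-42.5,-57,42.5,57):
  for x in (-11,11):
    P=Rm@np.array([x,y,-13])+o['ee_pos']; print(x,y,P.round(),proj(s,P).round(),proj(w,P,o).round())
print(proj(s,o['ee_pos']),proj(w,o['ee_pos'],o))
cv2.imwrite('pics/s3.png',cv2.resize(s['pixels'][150:350,350:550],(600,600),interpolation=cv2.INTER_CUBIC))
cv2.imwrite('pics/w3.png',w['pixels'])
```

```text
camside [  50.92679292 -475.13038332  533.84655214]
-11 -42.5 [ 513. -255.   97.] [444. 309.] [246. 265.]
11 -42.5 [ 492. -248.   97.] [431. 314.] [243. 231.]
-11 -57 [ 508. -269.   97.] [451. 316.] [221. 265.]
11 -57 [ 487. -262.   97.] [438. 321.] [217. 231.]
-11 42.5 [ 540. -174.   97.] [409. 274.] [393. 265.]
11 42.5 [ 519. -167.   97.] [397. 277.] [396. 231.]
-11 57 [ 544. -161.   97.] [404. 268.] [418. 265.]
11 57 [ 524. -154.   97.] [392. 272.] [422. 231.]
[418.09034871 299.35731149] [319.662861   238.08542888]
```

View pics/s3.png

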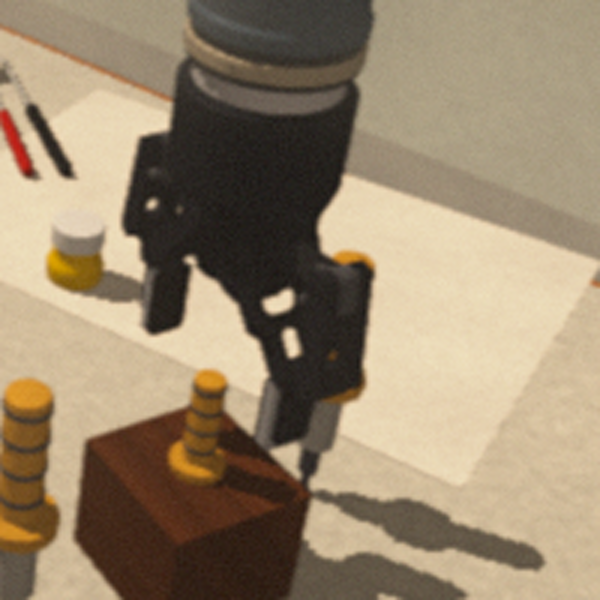

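View pics/w3.png

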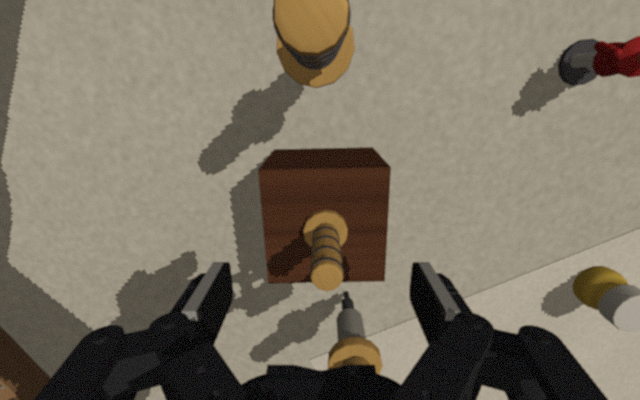

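```bash
python3 -m jog '[[0,0,0,0,0,0,0.036],[0,0,0,0,0,0,0.036],[0,0,0,0,0,0,0.036],[0,0,0,0,0,0,0.036],[0,0,0,0,0,0,0.036],[0,0,0,0,0,0,0.036]]' 20
python3 - <<'E'
from h import *
o=env.get_obs();s=optics.get_image('side');w=optics.get_image('wrist'); print(o['ee_pos'],o['grip_width'])
cv2.imwrite('pics/s4.png',np.hstack([cv2.resize(s['pixels'][200:350,350:500],(400,400),interpolation=cv2.INTER_CUBIC),cv2.resize(w['pixels'][120:400,180:460],(400,400))]))
E
```

```text
t: 6.0
ee_pos: [515.2, -210.7, 82.7]
eef_rot: [180.0, -0.0, 161.5]
wrist_force: [-1.3, -0.6, -0.1]
grip_width: 35.9
[ 515.21744769 -210.74981625   82.70920475] 35.88034629946711
```

View pics/s4.png

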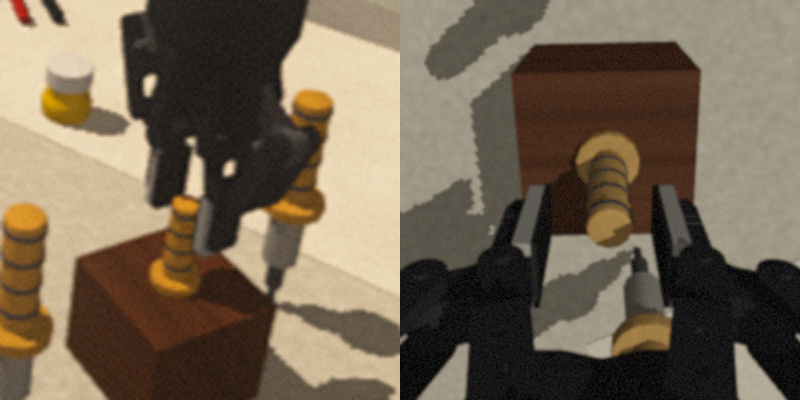

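```bash
python3 -m jog '[[0,0,0,0,0,-0.004,0.045],[0,0,0,0,0,-0.004,0.045],[0,0,0,0,0,-0.004,0.045],[0,0,0,0,0,0,0.045]]' 20
python3 - <<'E'
from h import *
o=env.get_obs();s=optics.get_image('side');w=optics.get_image('wrist'); print(o['ee_pos'],o['grip_width'],o['wrist_force'])
cv2.imwrite('pics/s5.png',np.hstack([cv2.resize(s['pixels'][200:350,350:500],(400,400),interpolation=cv2.INTER_CUBIC),cv2.resize(w['pixels'][120:400,180:460],(400,400))]))
E
```

```text
t: 6.43
ee_pos: [514.4, -210.5, 69.6]
eef_rot: [-180.0, -0.1, 161.5]
wrist_force: [-0.5, 0.2, 0.1]
grip_width: 45.1
[ 514.44601085 -210.47299011   69.57495143] 45.10650869201846 [-0.54632896  0.20531363  0.067564  ]
```

View pics/s5.png

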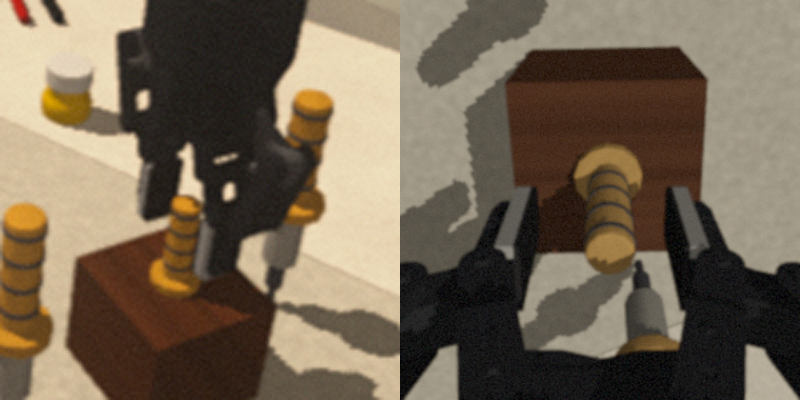

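```bash
python3 -m jog '[[0,0,0,0.001,0.0025,-0.002,0.045],[0,0,0,0,0,-0.003,0.045],[0,0,0,0,0,-0.003,0.045],[0,0,0,0,0,0,0.045],[0,0,0,0,0,0,0.03],[0,0,0,0,0,0,0.03],[0,0,0,0,0,0,0.03]]' 20
python3 - <<'E'
from h import *
o=env.get_obs();s=optics.get_image('side');w=optics.get_image('wrist'); print(o['ee_pos'],o['grip_width'],o['wrist_force'])
cv2.imwrite('pics/s6.png',np.hstack([cv2.resize(s['pixels'][225:325,370:470],(400,400),interpolation=cv2.INTER_CUBIC),cv2.resize(w['pixels'][120:400,180:460],(400,400))]))
E
```

```text
t: 7.12
ee_pos: [516.3, -208.4, 62.8]
eef_rot: [180.0, 0.0, 161.5]
wrist_force: [-0.6, -0.5, -0.1]
grip_width: 30.1
[ 516.30865237 -208.41254948   62.83488892] 30.067568440200606 [-0.58988619 -0.52883112 -0.09034296]
```

View pics/s6.png

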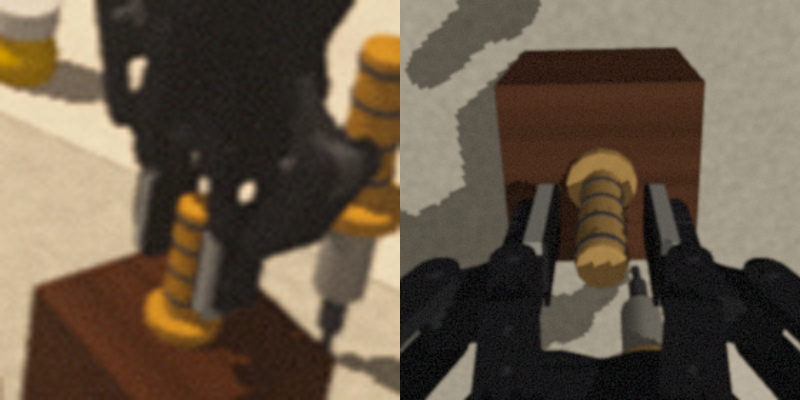

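```bash
python3 -m jog '[[0,0,0,0,0,-0.003,0.03],[0,0,0,0,0,0,0.02],[0,0,0,0,0,0,0.01],[0,0,0,0,0,0,0.005],[0,0,0,0,0,0,0.005],[0,0,0,0,0,0,0.005],[0,0,0,0,0,0,0.005]]' 60
python3 - <<'E'
from h import *
o=env.get_obs();s=optics.get_image('side');w=optics.get_image('wrist'); print(o['ee_pos'],o['eef_rot'],o['grip_width'],o['wrist_force'])
cv2.imwrite('pics/s7.png',np.hstack([cv2.resize(s['pixels'][225:325,370:470],(400,400),interpolation=cv2.INTER_CUBIC),cv2.resize(w['pixels'][120:400,180:460],(400,400))]))
E
```

```text
t: 7.8
ee_pos: [516.0, -208.3, 59.6]
eef_rot: [-180.0, -0.0, 161.5]
wrist_force: [-0.7, -0.3, -1.8]
grip_width: 14.5
[ 516.03519386 -208.27948534   59.55245925] [-1.79999030e+02 -2.53606908e-02  1.61504146e+02] 14.475560427432136 [-0.69459441 -0.33720828 -1.75184467]
```

View pics/s7.png

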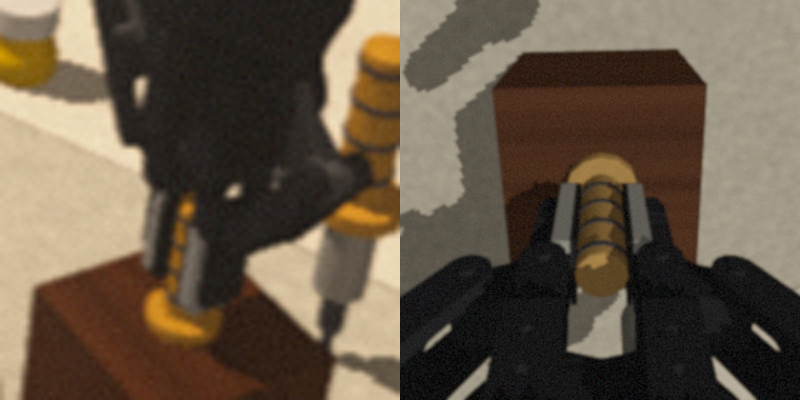

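```bash
python3 -m jog '[[0,0,0,0,0,0.008,0.005],[0,0,0,0,0,0.015,0.005],[0,0,0,0,0,0.02,0.005],[0,0,0,0,0,0.02,0.005],[0,0,0,0,0,0.02,0.005],[0,0,0,0,0,0.015,0.005],[0,0,0,0,0,0.007,0.005],[0,0,0,0,0,0,0.005],[0,0,0,0,0,0,0.005]]' 60
python3 - <<'E'
from h import *
o=env.get_obs();s=optics.get_image('side');w=optics.get_image('wrist'); print(o['ee_pos'],o['eef_rot'],o['grip_width'],o['wrist_force'])
cv2.imwrite('pics/s8.png',np.hstack([cv2.resize(s['pixels'][150:350,350:550],(400,400),interpolation=cv2.INTER_CUBIC),cv2.resize(w['pixels'][120:400,180:460],(400,400))]))
E
```

```text
t: 8.65
ee_pos: [515.9, -208.0, 164.5]
eef_rot: [180.0, -0.0, 161.5]
wrist_force: [-0.9, 0.8, -2.9]
grip_width: 14.3
[ 515.93454486 -208.01659776  164.53093033] [ 1.79980437e+02 -2.21117368e-02  1.61512919e+02] 14.343165911822995 [-0.8870305   0.82235561 -2.85040414]
```

View pics/s8.png

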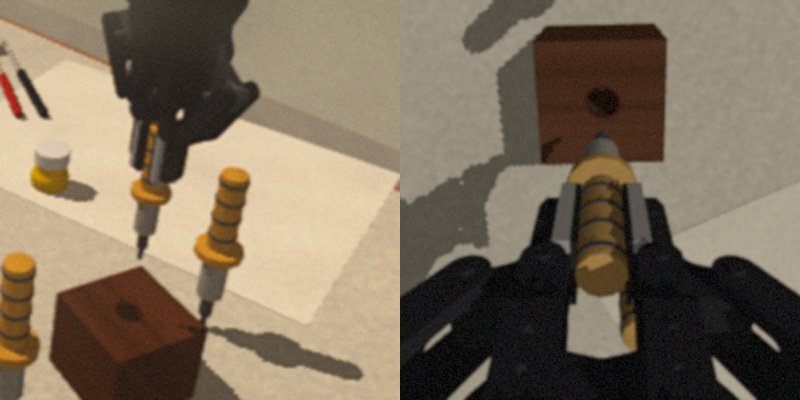

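```bash
python3 -m jog '[[0,0,0,0.001,0.01,0,0.005],[0,0,0,0.002,0.025,0,0.005],[0,0,0,0.003,0.04,0,0.005],[0,0,0,0.003,0.041,0,0.005],[0,0,0,0.003,0.041,0,0.005],[0,0,0,0.003,0.041,0,0.005],[0,0,0,0.003,0.041,0,0.005],[0,0,0,0.003,0.041,0,0.005],[0,0,0,0.003,0.041,0,0.005],[0,0,0,0.003,0.041,0,0.005],[0,0,0,0.002,0.037,0,0.005],[0,0,0,0.0015,0.0285,0,0.005]]'
python3 -m jog '[[0,0,0,0,0,0,0.005],[0,0,0,0,0,0,0.005],[0,0,0,0,0,0,0.005],[0,0,0,0,0,0,0.005]]'
python3 - <<'E'
from h import *
o=env.get_obs();s=optics.get_image('side');w=optics.get_image('wrist'); print(o['ee_pos'],o['eef_rot'],o['grip_width'],o['wrist_force'])
c=redspot(w,(280,150,370,240)); print(c,atz(w,c[0],49,o))
cv2.imwrite('pics/s9.png',np.hstack([cv2.resize(s['pixels'][100:250,190:340],(400,400),interpolation=cv2.INTER_CUBIC),cv2.resize(w['pixels'][120:320,220:420],(400,400),interpolation=cv2.INTER_CUBIC)]))
E
```

```text
t: 9.75
ee_pos: [545.1, 224.2, 163.7]
eef_rot: [180.0, -0.1, 161.7]
wrist_force: [-0.3, 0.3, -1.6]
grip_width: 14.4
t: 10.08
ee_pos: [546.5, 217.7, 164.2]
eef_rot: [-179.9, -0.0, 161.4]
wrist_force: [0.2, -0.3, -2.7]
grip_width: 14.6
[546.49876211 217.66801794 164.19934046] [-1.79921759e+02 -3.36752652e-02  1.61386742e+02] 14.62163697473434 [ 0.24037329 -0.33344531 -2.74764836]
((323.3897705078125, 183.5927276611328), (23.03188133239746, 24.033292770385742), 169) [546.84083971 220.81039245  49.        ]
```

View pics/s9.png

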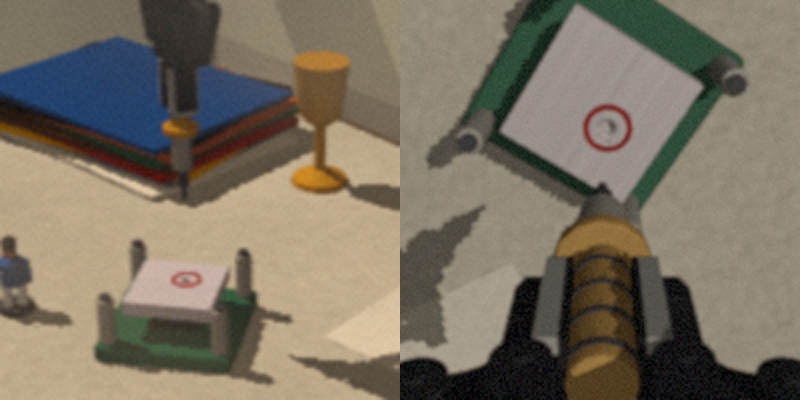

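Run:
```python
from h import *
o=env.get_obs();w=optics.get_image('wrist');
for z in (116,118.6,121): print(atz(w,(321,211.5),z,o).round(1))
c=redspot(w,(280,150,370,240));
for z in (46,48,50):print(o['ee_pos'].round(1),atz(w,c[0],z,o).round(1))
```

```text
[548.7 217.9 116. ]
[547.8 218.2 118.6]
[546.9 218.5 121. ]
[546.8 217.6 164.6] [547.9 220.3  46. ]
[546.8 217.6 164.6] [547.4 220.5  48. ]
[546.8 217.6 164.6] [546.8 220.7  50. ]
```

```bash
python3 -m jog '[[0,0,0,-0.0005,0.0022,-0.005,0.005],[0,0,0,0,0,-0.01,0.005],[0,0,0,0,0,-0.012,0.005],[0,0,0,0,0,-0.012,0.005],[0,0,0,0,0,-0.01,0.005],[0,0,0,0,0,-0.006,0.005],[0,0,0,0,0,-0.002,0.005],[0,0,0,0,0,0,0.005],[0,0,0,0,0,0,0.005]]'
cat > look.py <<'E'
from h import *
import sys
o=env.get_obs();s=optics.get_image('side');w=optics.get_image('wrist'); print(o['ee_pos'].round(1),o['eef_rot'].round(2),o['grip_width'],o['wrist_force'].round(1))
cv2.imwrite(f'pics/{sys.argv[1]}.png',np.hstack([cv2.resize(s['pixels'][150:250,210:310],(400,400),interpolation=cv2.INTER_CUBIC),cv2.resize(w['pixels'][160:260,270:370],(400,400),interpolation=cv2.INTER_CUBIC)]))
E
python3 look.py s10
```

```text
t: 10.98
ee_pos: [546.6, 221.5, 107.9]
eef_rot: [180.0, 0.0, 161.5]
wrist_force: [-0.4, -0.5, -2.0]
grip_width: 14.7
[546.6 221.5 107.9] [1.7998e+02 2.0000e-02 1.6150e+02] 14.680264521958152 [-0.4 -0.5 -2. ]
```

View pics/s10.png

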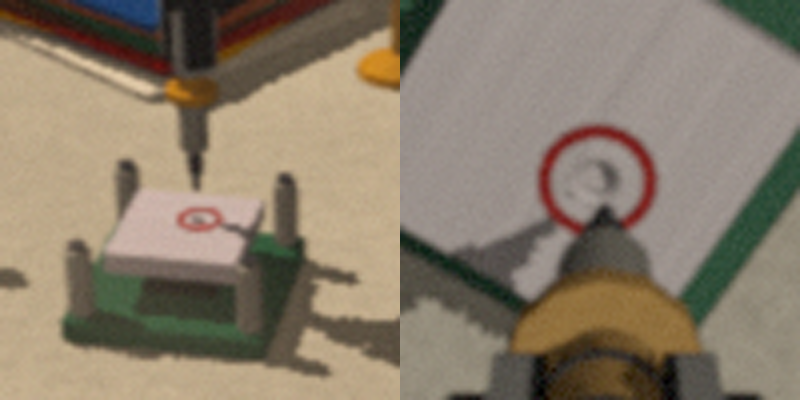

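Run:
```python
from h import *
o=env.get_obs();w=optics.get_image('wrist');s=optics.get_image('side')
p=o['ee_pos']; print(p)
c=redspot(w,(290,180,350,225));print(c)
for z in (60,62,64): print('tip',z,atz(w,(320.75,211.5),z,o).round(1))
for z in (46,48,50):print('ring',z,atz(w,c[0],z,o).round(1))
c2,_,_=redspot(s,(245,195,270,215)); print('tri ring',tri([ray(s,c2),ray(w,c[0],o)]))
print('tri tip',tri([ray(s,(210+196/4,150+189/4)),ray(w,(320.75,211),o)]))
```

```text
[546.78569972 221.65705757 108.36586087]
((318.7914733886719, 204.7724151611328), (27.717227935791016, 29.3256778717041), 218)
tip 60 [548.7 221.8  60. ]
tip 62 [547.9 222.1  62. ]
tip 64 [547.2 222.3  64. ]
ring 46 [548.  220.4  46. ]
ring 48 [547.3 220.7  48. ]
ring 50 [546.6 220.9  50. ]
tri ring [547.65460008 220.5594232   46.02398704]
tri tip [547.69504459 222.11181903  62.26594128]
```

```bash
python3 -m jog '[[0,0,0,-0.0003,-0.0015,-0.003,0.005],[0,0,0,0,0,-0.004,0.005],[0,0,0,0,0,-0.003,0.005],[0,0,0,0,0,-0.001,0.005],[0,0,0,0,0,0,0.005],[0,0,0,0,0,0,0.005]]'
python3 look.py s11
```

```text
t: 11.68
ee_pos: [545.9, 219.9, 96.6]
eef_rot: [-180.0, -0.0, 161.5]
wrist_force: [0.4, 0.1, -2.5]
grip_width: 14.7
[545.9 219.9  96.6] [-1.7999e+02 -1.0000e-02  1.6151e+02] 14.749186421441422 [ 0.4  0.1 -2.5]
```

View pics/s11.png

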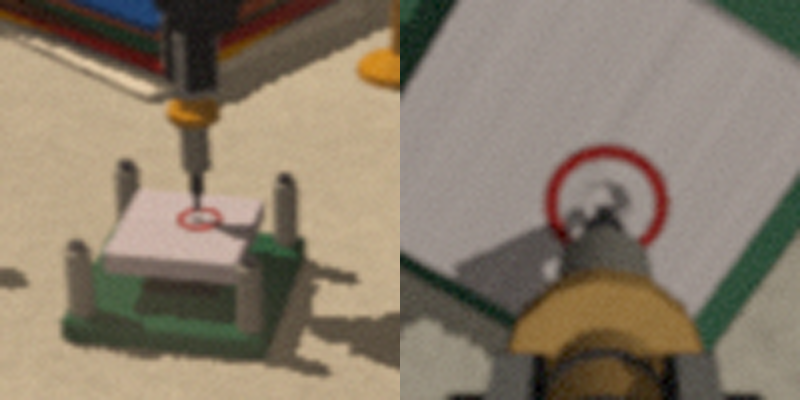

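```bash
python3 -m jog '[[0,0,0,0.0008,0.0001,0,0.005],[0,0,0,0,0,-0.001,0.005],[0,0,0,0,0,-0.001,0.005],[0,0,0,0,0,-0.001,0.005],[0,0,0,0,0,-0.001,0.005],[0,0,0,0,0,-0.001,0.005],[0,0,0,0,0,-0.001,0.005],[0,0,0,0,0,0,0.005]]'
python3 look.py s12
```

```text
t: 12.45
ee_pos: [546.6, 220.0, 90.5]
eef_rot: [-180.0, -0.0, 161.5]
wrist_force: [0.2, 0.5, -2.2]
grip_width: 14.2
[546.6 220.   90.5] [-1.7998e+02 -2.0000e-02  1.6151e+02] 14.24089048702589 [ 0.2  0.5 -2.2]
```

View pics/s12.png

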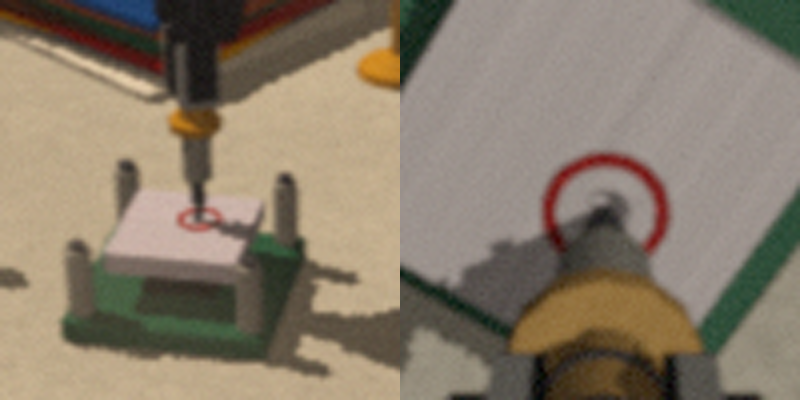

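```bash
for i in 1 2; do python3 -m jog '[[0,0,0,0,0,-0.0005,0.005],[0,0,0,0,0,-0.0005,0.005],[0,0,0,0,0,-0.0005,0.005],[0,0,0,0,0,0,0.005]]'; done
python3 look.py s13
```

```text
t: 12.88
ee_pos: [546.7, 220.0, 89.1]
eef_rot: [-180.0, -0.0, 161.5]
wrist_force: [-0.3, 0.3, -2.7]
grip_width: 14.6
t: 13.22
ee_pos: [546.7, 220.0, 87.6]
eef_rot: [-180.0, -0.0, 161.5]
wrist_force: [-0.0, -0.8, -2.5]
grip_width: 14.6
[546.7 220.   87.6] [-1.8000e+02 -1.0000e-02  1.6151e+02] 14.550451919376698 [-0.  -0.8 -2.5]
```

View pics/s13.png

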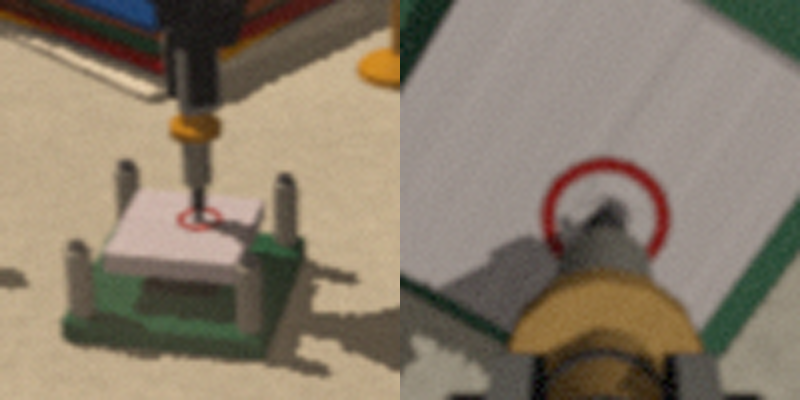

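```bash
for i in 1 2; do python3 -m jog '[[0,0,0,0,0,-0.0005,0.005],[0,0,0,0,0,-0.0005,0.005],[0,0,0,0,0,0,0.005]]'|grep -E 'pos|wrist_f'; done
```

```text
ee_pos: [546.8, 220.1, 86.8]
wrist_force: [-0.3, 0.1, -1.6]
ee_pos: [546.9, 220.1, 85.9]
wrist_force: [-0.7, 0.2, 0.8]
```

```bash
for i in 1 2 3 4; do python3 -m jog '[[0,0,0,0,0,-0.0005,0.005],[0,0,0,0,0,-0.0005,0.005],[0,0,0,0,0,0,0.005]]'|grep -E 'pos|wrist_f'; done; python3 look.py s14
```

```text
ee_pos: [546.9, 220.1, 84.8]
wrist_force: [0.1, 0.5, 0.6]
ee_pos: [546.8, 220.0, 83.7]
wrist_force: [-0.3, -0.2, -0.4]
ee_pos: [546.8, 220.0, 82.7]
wrist_force: [-0.6, -0.1, 1.0]
ee_pos: [546.8, 220.1, 81.7]
wrist_force: [-0.0, 0.7, 0.2]
[546.8 220.1  81.7] [179.99   0.   161.51] 14.401005236567485 [-0.   0.7  0.2]
```

View pics/s14.png

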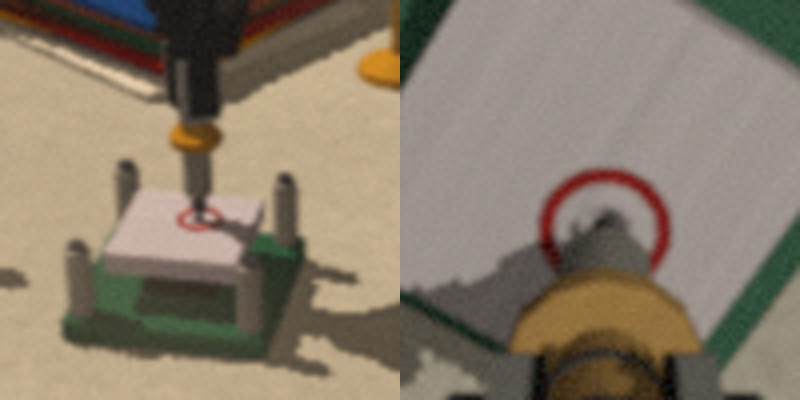

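```bash
for i in 1 2 3 4; do python3 -m jog '[[0,0,0,0,0,-0.0004,0.005],[0,0,0,0,0,0,0.005]]'|grep -E 'pos|wrist_f'; done
```

```text
ee_pos: [546.8, 220.0, 81.3]
wrist_force: [0.5, 0.2, 0.7]
ee_pos: [546.8, 220.1, 80.9]
wrist_force: [0.3, 0.2, 0.9]
ee_pos: [546.8, 220.0, 80.5]
wrist_force: [-0.1, 0.5, 0.6]
ee_pos: [546.8, 220.0, 80.1]
wrist_force: [0.9, -0.9, 1.1]
```

```bash
for i in 1 2 3 4 5; do python3 -m jog '[[0,0,0,0,0,-0.0004,0.005],[0,0,0,0,0,0,0.005]]'|grep -E 'pos|wrist_f'; done; python3 look.py s15
```

```text
ee_pos: [546.9, 220.1, 79.9]
wrist_force: [-0.4, 0.0, 2.8]
ee_pos: [546.9, 220.0, 79.5]
wrist_force: [-1.3, -0.4, 2.0]
ee_pos: [546.9, 220.0, 79.0]
wrist_force: [0.2, 0.2, 3.8]
ee_pos: [546.8, 220.1, 78.5]
wrist_force: [-1.1, -0.4, 2.9]
ee_pos: [546.8, 220.1, 78.1]
wrist_force: [0.3, -0.1, 2.8]
[546.8 220.1  78.1] [1.7999e+02 1.0000e-02 1.6150e+02] 14.950129007357306 [ 0.3 -0.1  2.8]
```

View pics/s15.png

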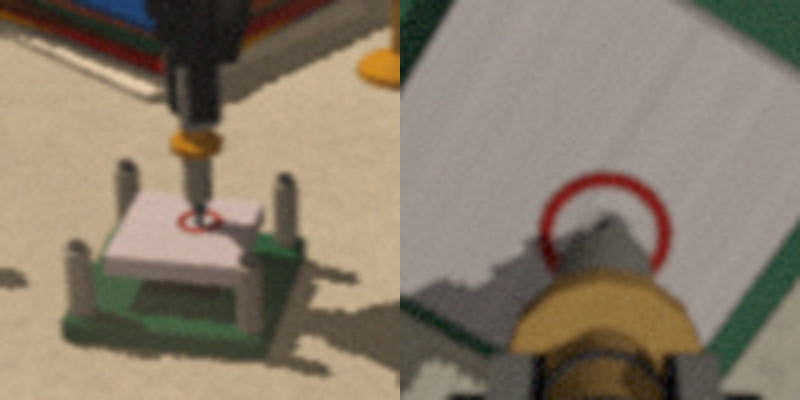

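```bash
for i in 1 2 3 4 5; do python3 -m jog '[[0,0,0,0,0,-0.0004,0.005],[0,0,0,0,0,0,0.005]]'|grep -E 'pos|wrist_f'; done
```

```text
ee_pos: [546.8, 220.1, 77.7]
wrist_force: [-0.6, 0.4, 2.7]
ee_pos: [546.8, 220.0, 77.3]
wrist_force: [0.2, -0.5, 3.4]
ee_pos: [546.8, 220.0, 76.9]
wrist_force: [0.5, 0.8, 2.6]
ee_pos: [546.7, 220.0, 76.5]
wrist_force: [0.5, 0.2, 2.8]
ee_pos: [546.8, 220.0, 76.1]
wrist_force: [0.4, -0.5, 2.8]
```

```bash
for i in 1 2 3 4 5; do python3 -m jog '[[0,0,0,0,0,-0.0004,0.005],[0,0,0,0,0,0,0.005]]'|grep -E 'pos|wrist_f'; done
```

```text
ee_pos: [546.8, 220.0, 75.7]
wrist_force: [-0.1, -0.3, 3.0]
ee_pos: [546.8, 220.0, 75.3]
wrist_force: [1.0, -0.1, 2.5]
ee_pos: [546.8, 220.0, 74.9]
wrist_force: [0.3, -0.1, 3.4]
ee_pos: [546.7, 220.0, 74.5]
wrist_force: [0.8, 0.4, 4.2]
ee_pos: [546.7, 220.0, 74.1]
wrist_force: [0.0, -0.1, 2.0]
```

```bash
python3 look.py s16; for i in 1 2; do python3 -m jog '[[0,0,0,0,0,0,0.005]]'|grep -E 'pos|wrist_f'; done
```

```text
[546.7 220.   74.1] [179.99  -0.   161.51] 14.571415195888848 [ 0.  -0.1  2. ]
ee_pos: [546.7, 220.0, 74.1]
wrist_force: [0.4, 0.3, 2.6]
ee_pos: [546.8, 220.0, 74.1]
wrist_force: [1.3, 0.6, 3.3]
```

View pics/s16.png

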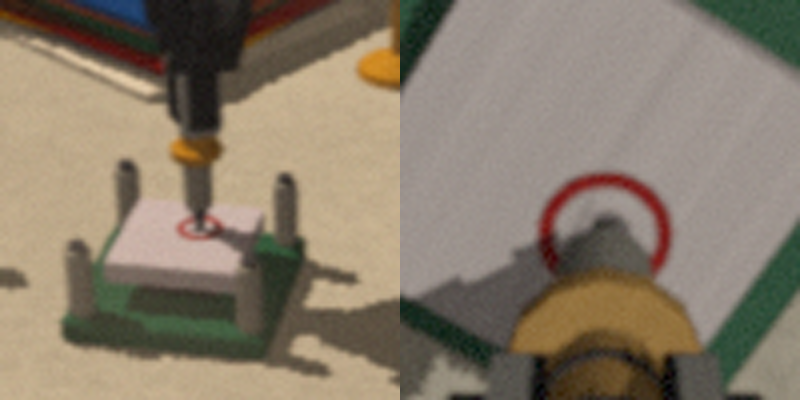

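```bash
for i in 1 2 3 4 5; do python3 -m jog '[[0,0,0,0,0,-0.0004,0.005],[0,0,0,0,0,0,0.005]]'|grep -E 'pos|wrist_f'; done
```

```text
ee_pos: [546.7, 220.0, 73.7]
wrist_force: [0.8, 0.6, 2.2]
ee_pos: [546.7, 220.0, 73.3]
wrist_force: [0.4, 0.3, 3.3]
ee_pos: [546.7, 220.0, 72.9]
wrist_force: [0.2, -0.1, 2.2]
ee_pos: [546.7, 220.1, 72.5]
wrist_force: [0.8, 0.2, 2.9]
ee_pos: [546.7, 220.0, 72.1]
wrist_force: [0.7, 0.1, 3.1]
```

```bash
for i in 1 2 3 4 5; do python3 -m jog '[[0,0,0,0,0,-0.0004,0.005],[0,0,0,0,0,0,0.005]]'|grep -E 'pos|wrist_f'; done
```

```text
ee_pos: [546.7, 220.0, 71.7]
wrist_force: [1.0, 0.0, 2.7]
ee_pos: [546.7, 220.0, 71.3]
wrist_force: [0.9, 0.4, 3.4]
ee_pos: [546.7, 220.0, 70.9]
wrist_force: [0.3, 0.9, 2.7]
ee_pos: [546.7, 220.0, 70.5]
wrist_force: [0.8, -0.4, 2.9]
ee_pos: [546.7, 220.0, 70.1]
wrist_force: [-0.2, 0.1, 3.0]
```

```bash
for i in 1 2 3 4 5; do python3 -m jog '[[0,0,0,0,0,-0.0004,0.005],[0,0,0,0,0,0,0.005]]'|grep -E 'pos|wrist_f'; done
```

```text
ee_pos: [546.7, 220.0, 69.7]
wrist_force: [0.6, 1.3, 3.1]
ee_pos: [546.7, 220.0, 69.3]
wrist_force: [1.0, 1.5, 2.8]
ee_pos: [546.7, 220.0, 68.9]
wrist_force: [0.8, -0.4, 2.3]
ee_pos: [546.7, 220.0, 68.5]
wrist_force: [1.5, 1.3, 3.6]
ee_pos: [546.7, 220.0, 68.1]
wrist_force: [1.5, -0.5, 3.0]
```

```bash
for i in 1 2 3 4 5; do python3 -m jog '[[0,0,0,0,0,-0.0004,0.005],[0,0,0,0,0,0,0.005]]'|grep -E 'pos|wrist_f'; done
```

```text
ee_pos: [546.7, 220.0, 67.7]
wrist_force: [0.8, 0.0, 2.6]
ee_pos: [546.7, 220.0, 67.3]
wrist_force: [0.1, 0.6, 3.5]
ee_pos: [546.7, 220.0, 66.9]
wrist_force: [0.0, -0.3, 2.9]
ee_pos: [546.7, 220.0, 66.5]
wrist_force: [0.7, 0.2, 2.9]
ee_pos: [546.8, 220.0, 66.1]
wrist_force: [-0.0, -0.7, 2.9]
```

```bash
python3 look.py s17
```

```text
[546.8 220.   66.1] [179.99  -0.   161.5 ] 14.714767414912584 [-0.  -0.7  2.9]
```

View pics/s17.png

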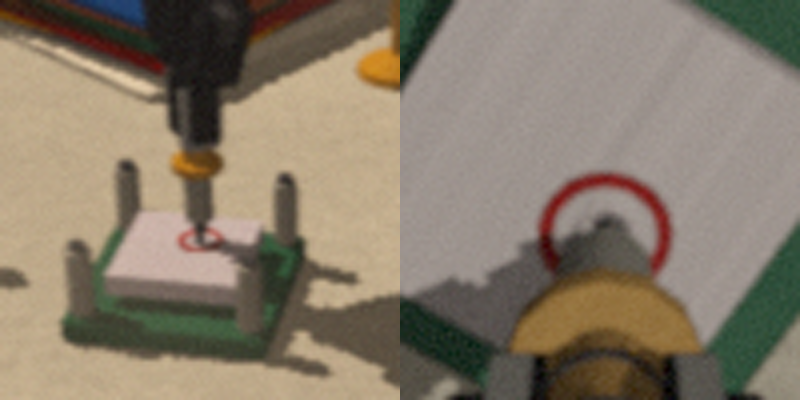

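Still sinking evenly (about 14 mm so far), and the ring sits the same way against the barrel. I continue with care.

```bash
for i in 1 2 3 4; do python3 -m jog '[[0,0,0,0,0,-0.0004,0.005],[0,0,0,0,0,0,0.005]]'|grep -E 'pos|wrist_f'; done
```

```text
ee_pos: [546.8, 220.0, 65.9]
wrist_force: [1.5, 0.7, 5.2]
ee_pos: [546.9, 220.0, 65.6]
wrist_force: [0.2, -0.3, 6.3]
ee_pos: [547.0, 220.1, 65.4]
wrist_force: [0.4, 0.6, 7.2]
ee_pos: [547.0, 220.1, 65.2]
wrist_force: [0.2, 0.1, 7.9]
```

```bash
for i in 1 2; do python3 -m jog '[[0,0,0,0,0,-0.0003,0.005],[0,0,0,0,0,0,0.005]]'|grep -E 'pos|wrist_f'; done
```

```text
ee_pos: [547.0, 220.1, 64.9]
wrist_force: [0.3, 0.4, 7.8]
ee_pos: [546.8, 220.0, 64.1]
wrist_force: [0.8, -0.0, 2.3]
```

```bash
for i in 1 2; do python3 -m jog '[[0,0,0,0,0,-0.0004,0.005],[0,0,0,0,0,0,0.005]]'|grep -E 'pos|wrist_f'; done;  python3 look.py s18
```

```text
ee_pos: [546.7, 220.1, 63.3]
wrist_force: [1.2, -0.2, 1.9]
ee_pos: [546.6, 220.0, 62.8]
wrist_force: [0.8, 0.5, 1.7]
[546.6 220.   62.8] [-1.7999e+02 -1.0000e-02  1.6151e+02] 15.016117473192248 [0.8 0.5 1.7]
```

View pics/s18.png

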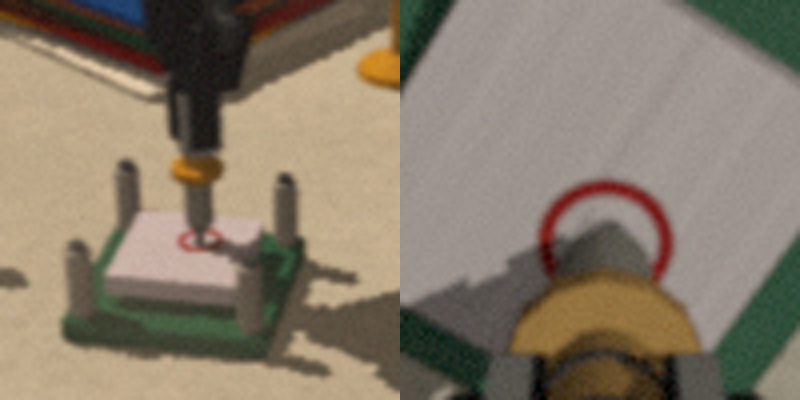

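The spring has snapped (force fell from about 10 N to about 4 N, and the ring moved down against the barrel). Now I lift straight up.

```bash
python3 -m jog '[[0,0,0,0,0,0.003,0.005],[0,0,0,0,0,0.006,0.005],[0,0,0,0,0,0.01,0.005],[0,0,0,0,0,0.015,0.005],[0,0,0,0,0,0.015,0.005],[0,0,0,0,0,0.015,0.005],[0,0,0,0,0,0.015,0.005],[0,0,0,0,0,0.015,0.005],[0,0,0,0,0,0.008,0.005],[0,0,0,0,0,0,0.005],[0,0,0,0,0,0,0.005],[0,0,0,0,0,0,0.005]]'
python3 look.py s19
python3 - <<'E'
import cv2
from h import *
w=optics.get_image('wrist');s=optics.get_image('side')
cv2.imwrite('pics/s20.png',np.hstack([cv2.resize(s['pixels'][100:250,190:340],(400,400),interpolation=cv2.INTER_CUBIC),cv2.resize(w['pixels'][120:320,220:420],(400,400),interpolation=cv2.INTER_CUBIC)]))
E
```

```text
t: 24.32
ee_pos: [545.7, 219.6, 164.0]
eef_rot: [-179.9, -0.1, 161.5]
wrist_force: [-0.4, -0.1, -2.7]
grip_width: 14.4
[545.7 219.6 164. ] [-1.799e+02 -1.100e-01  1.615e+02] 14.375755064122133 [-0.4 -0.1 -2.7]
```

View pics/s20.png

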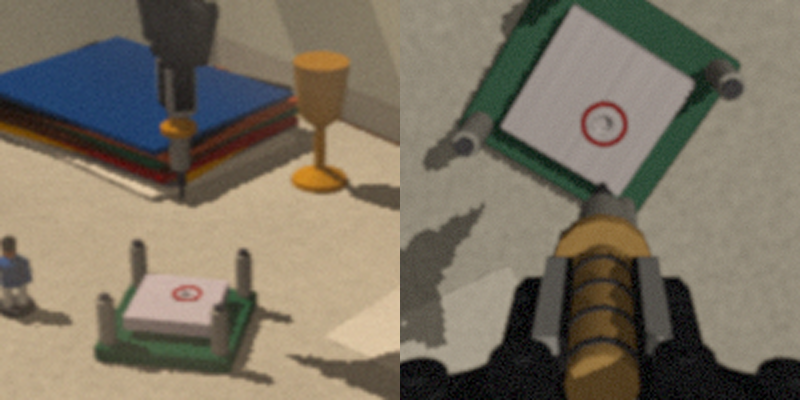

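```bash
python3 -m jog '[[0,0,0,-0.001,-0.01,0,0.005],[0,0,0,-0.002,-0.025,0,0.005],[0,0,0,-0.003,-0.04,0,0.005],[0,0,0,-0.003,-0.041,0,0.005],[0,0,0,-0.003,-0.041,0,0.005],[0,0,0,-0.003,-0.041,0,0.005],[0,0,0,-0.003,-0.041,0,0.005],[0,0,0,-0.003,-0.041,0,0.005],[0,0,0,-0.003,-0.041,0,0.005],[0,0,0,-0.003,-0.041,0,0.005],[0,0,0,-0.002,-0.037,0,0.005],[0,0,0,-0.0015,-0.0293,0,0.005]]'
python3 -m jog '[[0,0,0,0,0,0,0.005],[0,0,0,0,0,0,0.005],[0,0,0,0,0,0,0.005],[0,0,0,0,0,0,0.005],[0,0,0,0,0,0,0.005],[0,0,0,0,0,0,0.005]]'
python3 - <<'E'
from h import *
o=env.get_obs();s=optics.get_image('side');w=optics.get_image('wrist'); print(o['ee_pos'],o['eef_rot'],o['grip_width'],o['wrist_force'])
cv2.imwrite('pics/s21.png',np.hstack([cv2.resize(s['pixels'][150:350,350:550],(400,400),interpolation=cv2.INTER_CUBIC),cv2.resize(w['pixels'][120:400,180:460],(400,400))]))
E
```

```text
t: 25.52
ee_pos: [514.5, -212.8, 165.3]
eef_rot: [-179.9, 0.0, 161.3]
wrist_force: [-0.3, 0.8, -2.7]
grip_width: 14.6
t: 26.02
ee_pos: [516.5, -207.0, 165.1]
eef_rot: [180.0, -0.0, 161.6]
wrist_force: [0.5, 0.3, -2.6]
grip_width: 14.2
[ 516.4822154  -206.96750153  165.07053451] [ 1.79974584e+02 -1.67896334e-02  1.61638133e+02] 14.196444442557699 [ 0.5428798   0.31962588 -2.63106845]
```

View pics/s21.png

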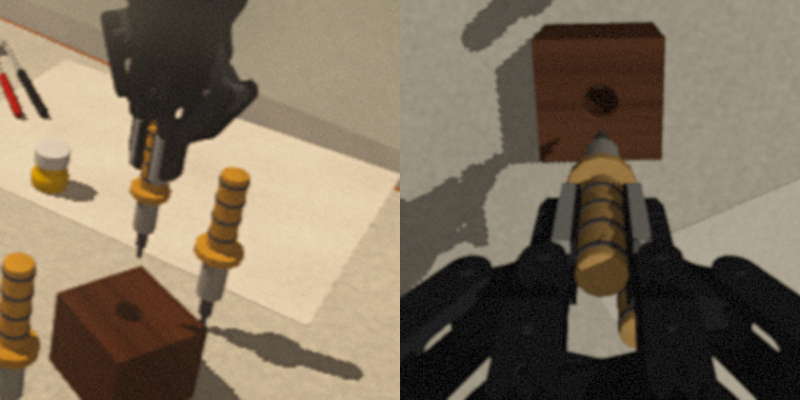

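```bash
python3 -m jog '[[0,0,0,0,0,-0.01,0.005],[0,0,0,0,0,-0.015,0.005],[0,0,0,0,0,-0.01,0.005],[0,0,0,0,0,-0.01,0.005],[0,0,0,0,0,-0.005,0.005],[0,0,0,0,0,-0.005,0.005],[0,0,0,0,0,-0.005,0.005],[0,0,0,0,0,-0.005,0.005],[0,0,0,0,0,0,0.005],[0,0,0,0,0,0,0.005]]'
python3 - <<'E'
from h import *
o=env.get_obs();s=optics.get_image('side');w=optics.get_image('wrist'); print(o['ee_pos'],o['eef_rot'],o['grip_width'],o['wrist_force'])
cv2.imwrite('pics/s22.png',np.hstack([cv2.resize(s['pixels'][225:325,370:470],(400,400),interpolation=cv2.INTER_CUBIC),cv2.resize(w['pixels'][120:320,220:420],(400,400),interpolation=cv2.INTER_CUBIC)]))
E
```

```text
t: 26.95
ee_pos: [516.3, -208.3, 100.1]
eef_rot: [180.0, -0.0, 161.5]
wrist_force: [-0.2, -0.2, -1.6]
grip_width: 14.7
[ 516.26543782 -208.31875105  100.06057832] [ 1.79997515e+02 -6.30143729e-03  1.61505747e+02] 14.711257657209647 [-0.2086448  -0.24048194 -1.58853298]
```

View pics/s22.png

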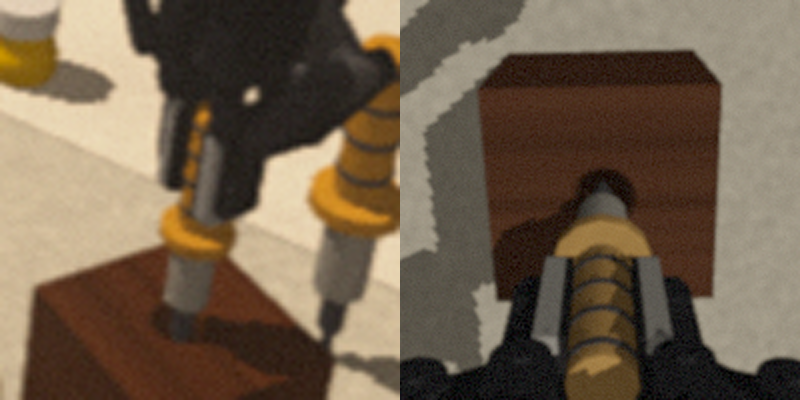

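```bash
python3 -m jog '[[0,0,0,0,0,-0.003,0.005],[0,0,0,0,0,-0.003,0.005],[0,0,0,0,0,-0.003,0.005],[0,0,0,0,0,-0.003,0.005],[0,0,0,0,0,-0.003,0.005],[0,0,0,0,0,-0.003,0.005],[0,0,0,0,0,0,0.005]]'
python3 -m jog '[[0,0,0,0,0,-0.003,0.005],[0,0,0,0,0,-0.003,0.005],[0,0,0,0,0,-0.003,0.005],[0,0,0,0,0,-0.003,0.005],[0,0,0,0,0,-0.003,0.005],[0,0,0,0,0,-0.003,0.005],[0,0,0,0,0,0,0.005]]'
```

```text
t: 27.63
ee_pos: [515.8, -208.1, 81.3]
eef_rot: [-180.0, -0.1, 161.5]
wrist_force: [-0.7, -0.5, -2.1]
grip_width: 14.7
t: 28.22
ee_pos: [515.8, -208.1, 63.4]
eef_rot: [180.0, -0.1, 161.5]
wrist_force: [0.1, -0.1, -2.6]
grip_width: 14.5
```

```bash
for i in 1 2 3 4; do python3 -m jog '[[0,0,0,0,0,-0.001,0.005],[0,0,0,0,0,0,0.005]]'|grep -E 'pos|wrist_f'; done
```

```text
ee_pos: [516.3, -208.3, 63.0]
wrist_force: [0.9, 0.6, -3.0]
ee_pos: [516.2, -208.3, 62.1]
wrist_force: [0.9, -0.6, -2.3]
ee_pos: [516.2, -208.3, 61.1]
wrist_force: [-0.7, 0.5, -2.3]
ee_pos: [516.2, -208.2, 60.0]
wrist_force: [0.0, 0.0, -1.9]
```

```bash
for i in 1 2; do python3 -m jog '[[0,0,0,0,0,-0.0005,0.005],[0,0,0,0,0,0,0.005]]'|grep -E 'pos|wrist_f'; done
```

```text
ee_pos: [516.3, -208.3, 59.6]
wrist_force: [-0.5, -0.2, -2.7]
ee_pos: [516.3, -208.3, 59.6]
wrist_force: [-1.2, 0.9, 1.8]
```

```bash
python3 -m jog '[[0,0,0,0,0,0,0.02],[0,0,0,0,0,0,0.025],[0,0,0,0,0,0,0.03],[0,0,0,0,0,0,0.035],[0,0,0,0,0,0,0.04],[0,0,0,0,0,0,0.045],[0,0,0,0,0,0,0.05],[0,0,0,0,0,0,0.05]]'
python3 -m jog '[[0,0,0,0,0,0.008,0.05],[0,0,0,0,0,0.015,0.05],[0,0,0,0,0,0.02,0.05],[0,0,0,0,0,0.02,0.05],[0,0,0,0,0,0.02,0.05],[0,0,0,0,0,0.02,0.05],[0,0,0,0,0,0.02,0.05],[0,0,0,0,0,0.01,0.05],[0,0,0,0,0,0,0.05],[0,0,0,0,0,0,0.05],[0,0,0,0,0,0,0.05]]'
python3 - <<'E'
from h import *
o=env.get_obs();s=optics.get_image('side');w=optics.get_image('wrist'); print(o['ee_pos'],o['eef_rot'],o['grip_width'],o['wrist_force'])
cv2.imwrite('pics/s23.png',np.hstack([cv2.resize(s['pixels'][225:375,340:490],(400,400),interpolation=cv2.INTER_CUBIC),cv2.resize(w['pixels'][120:320,220:420],(400,400),interpolation=cv2.INTER_CUBIC)]))
cv2.imwrite('pics/side_end.png',s['pixels'])
E
```

```text
t: 29.88
ee_pos: [516.3, -208.3, 59.1]
eef_rot: [180.0, 0.0, 161.5]
wrist_force: [-0.1, 0.3, 0.3]
grip_width: 50.0
t: 30.8
ee_pos: [515.4, -207.9, 191.0]
eef_rot: [180.0, -0.1, 161.5]
wrist_force: [-0.8, 1.1, -0.2]
grip_width: 50.2
[ 515.40945965 -207.87169897  190.98008885] [ 1.79996243e+02 -1.27546350e-01  1.61508662e+02] 50.19959066831577 [-0.75480727  1.09985346 -0.204906  ]
```

View pics/s23.png

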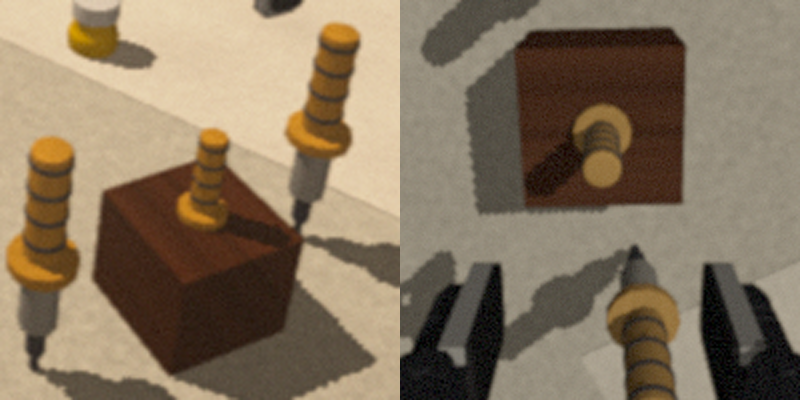

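View pics/side_end.png

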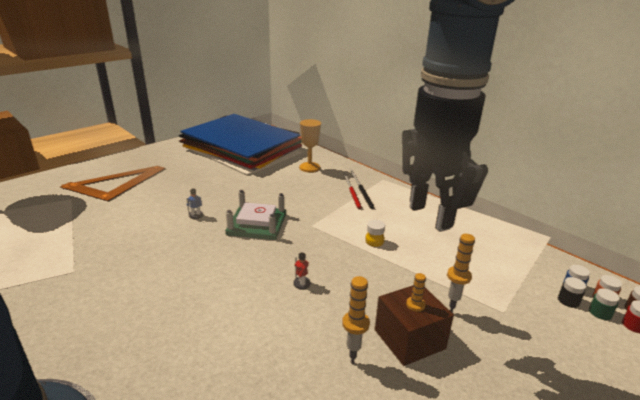

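The punch stands home and upright (butt at (419,277) in the side view, as at the start). The figures at (193,203) and (302,270), the jar at (375,233) and the two look-alikes have not moved, and the gripper is clear. I hand in.

Run:
```python
from h import *
print(env.job_done())
```

```text
the job is handed in; nothing more can be done
None
```

The job is done and handed in after about 31 s of the 72 s allowed. It reported no verdict, so the points below rest on my own readings and pictures.

- **Choice of punch:** I took the smallest of the three look-alikes, the one in the stand.
- **Pressing:** I set the point in the red-ringed spot and pressed down in 0.3–0.5 mm steps. The bed sank about 14 mm at roughly 5.5 N, then went solid. The force rose to a highest reading of about 10.5 N, then dropped to about 4 to 5 N as the spring snapped.
- **End of stroke:** I stopped at an estimated 9.4 mm of travel, short of the 10.5 mm end. The travel is worked out from the arm's height, not measured directly. No force reading came near 20 N, and the tool stayed upright.
- **Return:** After lifting, the wrist picture showed the point out again and no slip in the grip. Back in the stand, the collar met the top at the same arm height as at the start (59.6 mm). I then opened the gripper and moved clear.
- **Last checks:** The last side picture shows the punch upright and home, the gripper clear, and the figures, jar and look-alikes where they were.

Two things disagreed along the way:
- **Fingertips:** they sat about 20 to 30 mm higher than the stated tool point, so I set the grasp height from the pictures.
- **Wrist camera:** it read 1 to 3 mm off the fixed cameras, so I lined up the point with the spot by comparing both in the wrist picture.

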